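# Open the seasoning station and load the red tin

## Task

One well of the metal seasoning station is free, but its round steel lid is still on it. Take the lid off and lay it flat, knob up, in the grey tray, without dropping it; then lower the red-capped tin upright to the bottom of the well you opened, without dropping it, and leave it standing there.

Things in the scene. Friction and masses are not known exactly. Their poses are not given: they have to be found in the camera images.
- station: Fixed metal block, 160 mm along its x, 260 mm along its y, 75 mm high; origin at the centre of its underside, z up. Two round upright wells open in its top, 84 mm in diameter and 65 mm deep (well floor 10 mm above the origin), centred at x = 0, y = +62 mm and y = -62 mm in its own frame. One well holds a tin with a yellow cap (same size as the red tin, its top 65 mm above the block's top); the other is covered by the lid.
- lid: Loose round steel lid, 0.18 kg, covering the free well. Plate 100 mm in diameter and 5 mm thick, with a plug 68 mm in diameter and 6 mm high under it (which sits in the well) and a black upright cylindrical knob, 25 mm in diameter, on top. Origin at the centre of the plug's underside, z up: plate from 6 to 11 mm, a thin neck, then the knob from 18 to 48 mm above the origin. When on the well its origin is 69 mm above the station's underside. To pick it, take the knob.
- tray: Fixed grey open tray, 190 x 190 mm outside, walls 20 mm high and 4 mm thick, floor about 4 mm thick; empty. Origin at the centre of its underside, z up.
- red_tin: Loose upright cylindrical steel tin with a red cap and a red band, 58 mm in diameter, 130 mm high (cap the top 26 mm, same diameter), about 0.3 kg. Origin at the centre of its underside, z up. Tins of the same size with white and blue caps and bands stand near it, at least 110 mm away centre to centre.

How it is judged:
By the outcome, as a careful person would: the job done as asked, in the order asked, and still so for the second after the job is handed in, with the robot touching nothing.
It also fails if it takes over 59 s, if anything falls off the work surface, if the arm or the gripper's body presses on something with over 40 N, if the wrist force passes 120 N, or if a joint passes its speed limit or range.

## Robot

A 7-joint arm with a two-finger parallel gripper is mounted at the origin on the work surface. World frame = base frame: x ahead of the robot, y to its left, z up, the work surface at z = 0. Lengths are in m, angles in rad, forces in N, time in s.
With the tool pointing down it reaches from about 0.425 to 0.95 m from the base axis. Payload 4.7 kg.
Tool frame: the origin (TCP) lies on the front face of the gripper's body, between the roots of the fingers; the fingertips stand 70 mm ahead of it and the grasp point (between the pads) lies 51 mm ahead of it; z points along the fingers, y is the direction in which the jaws open and shut (so a half turn about z gives the same grasp; the last joint's range is limited). The gripper opens to 87 mm and grips with 3 to 60 N. Pads are 19 mm wide; open, the fingers measure 117 mm over their backs; the gripper's body (75 mm by 190 mm) begins 51 mm behind the grasp point.
Start: joints at [-1.207, 0.469, -0.049, 1.532, 0.024, 1.141, -0.082], TCP at [0.258, 0.624, 0.292] pointing down, gripper open.
Joint ranges: [-2.59, 2.59], [-0.33, 1.99], [-1.39, 1.29], [0.1, 2.45], [-1.04, 4.18], [0.21, 1.99], [-2.66, 2.66]. Speed limits (rad/s): [2.57, 2.57, 3.14, 3.14, 3.14, 3.14, 3.14].

## Interface

Orientations are given as [roll, pitch, yaw] about the fixed x, y, z axes, in that order (R = Rz(yaw) Ry(pitch) Rx(roll)).
In Python, from station import ctrl, vision gives the robot as it stands.
- The arm moves only by the tool send_rows, never from a script. Its argument "motion" is text: rows parted by semicolons, each of 7 numbers parted by spaces: the shift along the tool's x, y, z in mm, then the turn, a rotation vector about the tool's x, y, z in degrees, then the closure, from -1 (fully open) to 1 (shut). In form: tx ty tz wx wy wz fingers; .... A call has 1 to 8 rows; each row shifts and turns the commanded pose from where the row before left it, along the tool's axes as they then stand; what a row does not reach is not made up. A row lasts 1/8 s, in which the tool goes at most 62.5 mm and 10.7 degrees, less where a joint would pass 70% of its speed; a pose out of reach is approached as far as the arm can. A call is refused whole if a number of a shift passes 62.5 or a number of a turn 10.7, either way. A call with a gripper value outside its range is refused whole. The fingers move at their own pace and stop on an object; "force" is the grip in N (left out, the last holds). Time passes only in rows, so rows that do not move let the fingers close. It gives the time, the measured TCP pose, the force and the opening at its end, in the units of the state.
- ctrl.state(): the state, without advancing time (a new reading comes with each control period).
- vision.capture(name): name is "scene" or "side" or "wrist"; returns a dict with "image" (480x640x3 uint8, red, green, blue), "depth" (480x640 float32, m along the optical axis (not along the pixel's ray), 0 where there is no reading), "fov_y" (degrees; the focal length in pixels is half the picture's height over the tangent of half this angle, whatever the lens; pixels are square), "cx", "cy" (the principal point, pixels), "R" (3x3) and "t" (3): a world point X has camera coordinates R X + t. Camera axes: x right, y down, z forward; pixel columns grow to the right and rows downward; lengths in m; the calibration is good to about 2 mm. A picture is of the moment at which its call begins.
- ctrl.close_job(): hands the job in, once; it reports no verdict.
The state is a dict: "clock": time; "joints": joint angles; "dq": joint speeds; "joint_efforts": joint torques, N m; "ee_pos": TCP position; "orientation": TCP orientation; "ft_force": force on the tool from outside, world axes, zero at the start; "wrist_torque": the same for the moment, N m; "opening": finger opening in m.
Only numpy, scipy, OpenCV 4.12 (cv2) and the standard library are available. Lean on these libraries where they do the work, as an engineer would, in place of code of your own. Each camera call takes 0.05 s, during which the arm holds its last target.

## Working session

There is one attempt and no reset: what is moved stays moved. The work goes in short steps, Python scripts to look and compute and a tool call to move; the robot and the scene stay as the last step left them, time stands still between calls to the robot, and variables do not carry over. Pictures are saved under pics/ and viewed, and the job is handed in when it is done.

Besides the shell and the picture viewer there is one more tool, called after "Call:" as a command line: name --argument value ..., lists and objects as JSON in quotes. send_rows: Moves the arm, as the interface text tells. Its arguments: {"type":"object","properties":{"motion":{"type":"string"},"force":{"type":"number"}},"required":["motion"]}

```bash
mkdir -p pics; ls
cat > h.py <<'E'
from station import ctrl, vision
import numpy as np, cv2, pickle
def cap(n,f):
    d=vision.capture(n); cv2.imwrite(f'pics/{f}.png',d['image'][:,:,::-1]); pickle.dump(d,open(f'pics/{f}.pkl','wb')); return d
def foc(d): return 240/np.tan(np.radians(d['fov_y'])/2)
def ray(d,u,v):
    f=foc(d); r=np.array([(u-d['cx'])/f,(v-d['cy'])/f,1.0]); R=np.array(d['R']); t=np.array(d['t']); return -R.T@t, R.T@r
def onz(d,u,v,z):
    c,r=ray(d,u,v); return c+r*(z-c[2])/r[2]
def cloud(d):
    f=foc(d); v,u=np.mgrid[0:480,0:640]; Z=d['depth']; P=np.stack([(u-d['cx'])/f*Z,(v-d['cy'])/f*Z,Z],-1); return (P-np.array(d['t']))@np.array(d['R'])
E
python3 - <<'E'
from h import *
s=ctrl.state(); print(s)
for n in ('scene','side','wrist'):
    d=cap(n,n+'0'); print(n,d['fov_y'],d['cx'],d['cy'],-np.array(d['R']).T@d['t'],np.array(d['R']).round(3).tolist())
E
```

```text
pics
{'clock': 0.0, 'joints': array([-1.20690915,  0.46947345, -0.04859406,  1.53367935,  0.02412482,
        1.14098657, -0.08234033]), 'dq': array([ 1.02352912e-05, -6.07940618e-04, -8.61587232e-04, -1.07078163e-03,
       -1.61573217e-04,  4.57185132e-04,  9.74683238e-04]), 'joint_efforts': array([ 5.20660633e-04, -5.07976663e+01, -8.02029879e-02, -2.36163157e+01,
       -6.12532371e-02,  3.79194785e-02,  1.52588195e-04]), 'ee_pos': array([0.25818341, 0.62317968, 0.29118389]), 'orientation': array([-3.13963473e+00,  9.39057263e-05,  2.74880614e+00]), 'ft_force': array([0.02454219, 0.13197525, 0.00340848]), 'wrist_torque': array([-0.00463938, -0.01794067, -0.006673  ]), 'opening': 0.08670186701578193}
scene 47.83047737245195 312.58470679373767 238.87314089871663 [1.13060803 0.66102688 0.69479852] [[-0.744, 0.668, -0.023], [0.392, 0.408, -0.824], [-0.541, -0.623, -0.566]]
side 50.78186746829927 323.44843751756576 245.42926371873972 [1.02462744 0.64119409 0.86544109] [[-0.792, 0.611, -0.009], [0.423, 0.537, -0.73], [-0.441, -0.582, -0.684]]
wrist 64.56962882238679 313.6588820672262 243.3492665489992 [0.18242254 0.65556257 0.38339603] [[0.383, 0.924, -0.001], [0.882, -0.365, 0.297], [0.274, -0.114, -0.955]]
```

View pics/scene0.png

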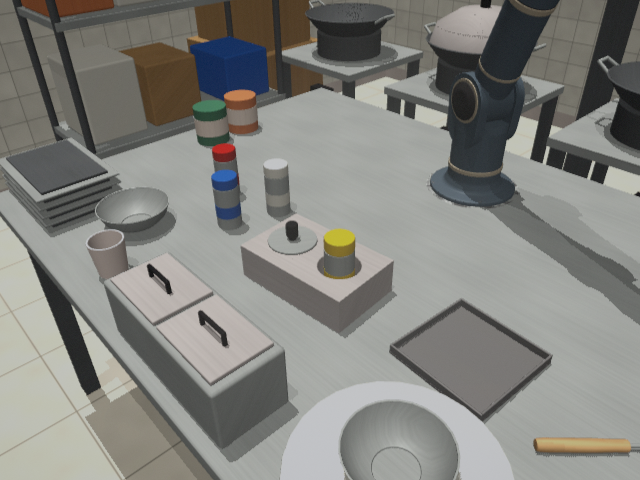

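View pics/side0.png

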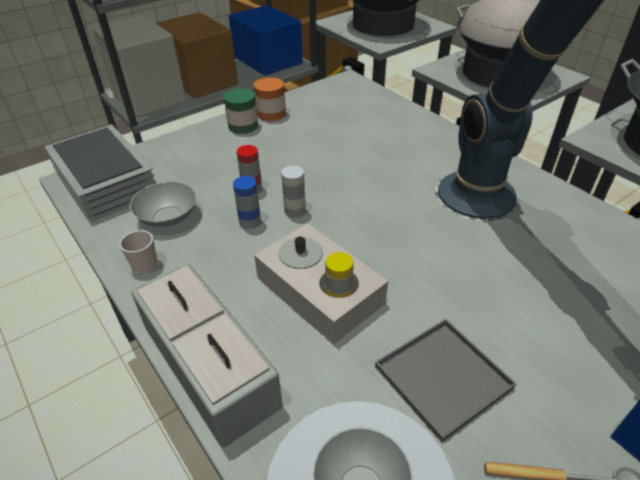

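View pics/wrist0.png

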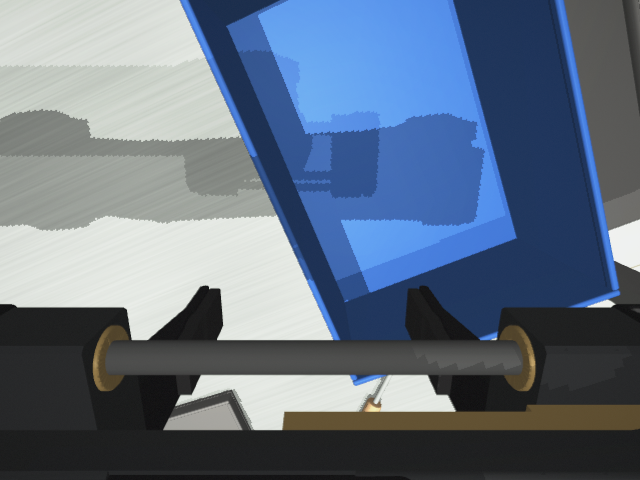

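The scene view shows the knob at about (292,230), the yellow cap at (340,243), the tray centred near (470,355), and the red tin at (224,168), partly hidden behind the blue one at (227,197). The white tin is at (277,187). Next I'll measure these.

```bash
cat > m.py <<'E'
from h import *
for n in ('scene0','side0'):
    d=pickle.load(open(f'pics/{n}.pkl','rb')); P=cloud(d); im=d['image']; hsv=cv2.cvtColor(im,cv2.COLOR_RGB2HSV)
    H,S,V=[hsv[...,i].astype(int) for i in range(3)]
    box=np.zeros((480,640),bool); box[130:300,190:400]=1
    ok=d['depth']>0
    print(n)
    for nm,m,ht in (('red',((H<6)|(H>174))&(S>170),.13),('blue',(H>105)&(H<125)&(S>150),.13),('yel',(H>22)&(H<35)&(S>170),.14)):
        m=m&box&ok; q=P[m]
        top=q[np.abs(q[:,2]-ht)<.004]
        # circle fit from top points
        if len(top)>5:
            c,r=cv2.minEnclosingCircle((top[:,:2]*1000).astype(np.float32)); print(nm,m.sum(),len(top),'top med z',np.median(top[:,2]).round(4),'circ',np.round(c,1),round(r,1),'mean',top.mean(0).round(4))
    # white tin top
    q=P[box&ok]
    # station top plane
    st=P[box&ok&(np.abs(P[...,2]-.075)<.004)]
    st=st[(np.abs(st[:,0]-np.median(st[:,0]))<.2)]
    r=cv2.minAreaRect((st[:,:2]*1000).astype(np.float32)); print('station',r,np.median(st[:,2]))
    k=box&ok&(V<70)&(P[...,2]>.09)&(P[...,2]<.125); q=P[k]
    print('knob',k.sum(),q.mean(0).round(4),q.min(0).round(4),q.max(0).round(4))
    kt=q[q[:,2]>.114]; 
    if len(kt)>4: c,rr=cv2.minEnclosingCircle((kt[:,:2]*1000).astype(np.float32)); print('knobtop',len(kt),c,rr)
    w=P[ok&box&(S<50)&(P[...,2]>.126)&(P[...,2]<.134)]
    c,rr=cv2.minEnclosingCircle((w[:,:2]*1000).astype(np.float32)); print('white',len(w),c,rr)
    b2=np.zeros((480,640),bool); b2[300:445,370:560]=1
    t=b2&ok&(P[...,2]>.013)&(P[...,2]<.025); 
    q=P[t]; r=cv2.minAreaRect((q[:,:2]*1000).astype(np.float32)); print('tray rim',len(q),r)
E
python3 m.py
```

```text
scene0
red 247 190 top med z 0.1304 circ [ 487.2 -407.1] 28.3 mean [ 0.4885 -0.4042  0.1302]
blue 413 250 top med z 0.1306 circ [ 565.3 -286.4] 30.3 mean [ 0.5688 -0.2833  0.1305]
yel 420 411 top med z 0.1406 circ [563.2  80.4] 27.6 mean [0.5642 0.0821 0.1406]
station ((548.0235595703125, -130.74594116210938), (581.0289306640625, 211.83775329589844), 82.9592056274414) 0.07582936324452862
knob 182 [ 0.5758 -0.0456  0.1074] [ 0.5411 -0.2746  0.0903] [ 0.5849 -0.0318  0.1208]
knobtop 62 (559.090576171875, -152.20484924316406) 120.8112564086914
white 676 (634.725830078125, -120.21249389648438) 258.7016296386719
tray rim 1952 ((514.8612670898438, 342.125732421875), (394.85565185546875, 193.7191619873047), 86.76661682128906)
side0
red 226 184 top med z 0.1292 circ [ 483. -405.] 28.1 mean [ 0.4854 -0.4036  0.1293]
blue 395 247 top med z 0.1295 circ [ 565.1 -286. ] 31.0 mean [ 0.5649 -0.2841  0.1295]
yel 606 430 top med z 0.1395 circ [560.8  80.9] 29.8 mean [0.5621 0.0822 0.1395]
station ((544.3018188476562, -137.56192016601562), (563.7188110351562, 213.81143188476562), 82.28352355957031) 0.07481548796203705
knob 190 [ 0.5607 -0.0867  0.1057] [ 0.4321 -0.3831  0.0902] [0.5891 0.1085 0.1234]
knobtop 63 (558.2012939453125, -152.10569763183594) 121.74686431884766
white 593 (630.270751953125, -142.08447265625) 243.42103576660156
tray rim 1183 ((510.201904296875, 290.8641662597656), (304.64495849609375, 193.9951934814453), 86.74475860595703)
```

```bash
cat > m2.py <<'E'
from h import *
def knob(d,P,V,ok):
    return None
for n in ('scene0','side0'):
    d=pickle.load(open(f'pics/{n}.pkl','rb')); P=cloud(d); im=d['image']; hsv=cv2.cvtColor(im,cv2.COLOR_RGB2HSV)
    H,S,V=[hsv[...,i].astype(int) for i in range(3)]; ok=d['depth']>0
    def near(c,r): return ok&(np.hypot(P[...,0]-c[0],P[...,1]-c[1])<r)
    print(n)
    k=near((.577,-.04),.06)&(P[...,2]>.09)&(P[...,2]<.13); q=P[k]; kt=q[q[:,2]>.113]
    print('knob',len(q),q.min(0).round(4),q.max(0).round(4),'top',len(kt),cv2.minEnclosingCircle((kt[:,:2]*1000).astype(np.float32)))
    # image check: centre of dark mask top
    pl=near((.577,-.04),.065)&(np.abs(P[...,2]-.080)<.0022); q=P[pl]; print('plate',len(q),cv2.minEnclosingCircle((q[:,:2]*1000).astype(np.float32)),np.median(q[:,2]))
    st=P[near((.57,.02),.17)&(P[...,2]>.071)&(P[...,2]<.0775)]
    print('station',len(st),cv2.minAreaRect((st[:,:2]*1000).astype(np.float32)))
    w=P[near((.43,-.25),.25)&(S<50)&(P[...,2]>.122)&(P[...,2]<.136)]
    w=w[w[:,2]>.127]
    print('white',len(w),w.mean(0).round(3),cv2.minEnclosingCircle((w[:,:2]*1000).astype(np.float32)))
    t=P[near((.52,.33),.17)&(P[...,2]>.012)&(P[...,2]<.024)]
    print('tray',len(t),t.mean(0).round(3),cv2.minAreaRect((t[:,:2]*1000).astype(np.float32)))
    b=np.zeros((480,640),bool); b[310:410,400:540]=1
    f=P[b&ok&(P[...,2]<.02)]; print('tray floor z',np.median(f[:,2]))
E
python3 m2.py
python3 - <<'E'
import cv2
for n in('scene0','side0'):
    i=cv2.imread(f'pics/{n}.png'); a=i[130:330,190:410]; cv2.imwrite(f'pics/{n}z.png',cv2.resize(a,None,fx=3,fy=3,interpolation=cv2.INTER_CUBIC))
E
```

```text
scene0
knob 200 [ 0.5609 -0.0574  0.0903] [ 0.5849 -0.0318  0.1208] top 82 ((573.7769775390625, -44.9887580871582), 12.955195426940918)
plate 902 ((575.090576171875, -38.24530029296875), 63.4620475769043) 0.08058535721615792
station 3867 ((566.3364868164062, 15.396705627441406), (164.65283203125, 265.1742858886719), 5.061789035797119)
white 242 [ 0.449 -0.25   0.13 ] ((447.7784729003906, -251.3547821044922), 30.364742279052734)
tray 1870 [0.521 0.353 0.018] ((515.09716796875, 346.15521240234375), (192.27244567871094, 193.7383575439453), 86.4611587524414)
tray floor z 0.004602968209802438
side0
knob 157 [ 0.5603 -0.0564  0.0902] [ 0.5836 -0.0302  0.1192] top 72 ((571.3040771484375, -43.5998420715332), 12.833660125732422)
plate 796 ((577.2796020507812, -39.485816955566406), 64.45120239257812) 0.0796935600621656
station 3991 ((565.3319091796875, 17.56873321533203), (162.78187561035156, 264.6122131347656), 5.188459396362305)
white 225 [ 0.446 -0.249  0.129] ((445.87841796875, -249.34744262695312), 30.195093154907227)
tray 1213 [0.519 0.353 0.018] ((513.4303588867188, 347.27490234375), (191.57852172851562, 194.03216552734375), 86.71583557128906)
tray floor z 0.0016845462067860764
```

View pics/scene0z.png

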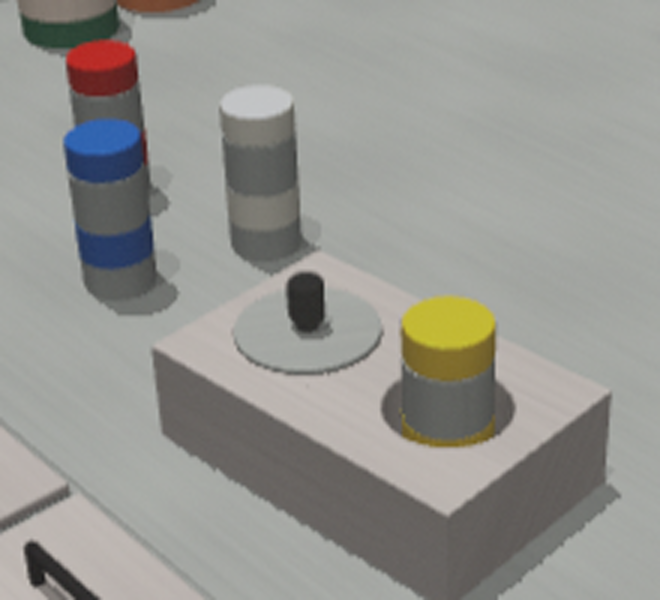

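```bash
cat > go.py <<'E'
from h import *
from scipy.spatial.transform import Rotation as Ro
def plan(target,yaw,n,start=None):
    s=ctrl.state()
    if start is None: start=(s['ee_pos'],np.degrees(s['orientation'][2]))
    p=np.array(start[0],float); y=start[1]; 
    dy=(yaw-y+180)%360-180; T=np.array(target)
    dp=(T-p)/n*1000
    for i in range(n):
        R=Ro.from_euler('xyz',[np.pi,0,np.radians(y)]); t=R.inv().apply(dp)
        print(np.round(t,1), 'wz',round(-dy/n,2)); y+=dy/n
def st():
    s=ctrl.state(); print(round(float(s['clock']),2),s['ee_pos'].round(4),np.degrees(s['orientation']).round(2),'F',s['ft_force'].round(1),'T',s['wrist_torque'].round(2),'op',round(float(s['opening']),4))
E
python3 - <<'E'
from go import *
plan([.573,-.045,.26],95,14)
E
```

```text
[-39.  -35.5   2.2] wz 4.46
[-41.7 -32.4   2.2] wz 4.46
[-44.1 -29.    2.2] wz 4.46
[-46.2 -25.5   2.2] wz 4.46
[-48.  -21.8   2.2] wz 4.46
[-49.6 -18.    2.2] wz 4.46
[-50.8 -14.1   2.2] wz 4.46
[-51.8 -10.1   2.2] wz 4.46
[-52.4  -6.    2.2] wz 4.46
[-52.7  -1.9   2.2] wz 4.46
[-52.7   2.2   2.2] wz 4.46
[-52.4   6.3   2.2] wz 4.46
[-51.7  10.3   2.2] wz 4.46
[-50.8  14.3   2.2] wz 4.46
```

Call:
send_rows --motion "-39 -35.5 2 0 0 4.5 -1; -42 -32 2 0 0 4.5 -1; -44 -29 2 0 0 4.5 -1; -46 -25.5 2 0 0 4.5 -1; -48 -22 2 0 0 4.5 -1; -50 -18 2 0 0 4.5 -1; -51 -14 2 0 0 4.5 -1; -52 -10 2 0 0 4.5 -1"

```text
clock: 1.15
ee_pos: [0.4384, 0.2394, 0.2762]
orientation: [3.141, -0.0, 2.118]
ft_force: [0.4, -0.6, -0.2]
opening: 0.0873
```

Run:
```python
from go import *
st(); plan([.573,-.045,.26],95,7)
```

```text
1.15 [0.4384 0.2394 0.2762] [ 1.7999e+02 -1.0000e-02  1.2135e+02] F [ 0.4 -0.6 -0.2] T [-0.08 -0.02 -0.01] op 0.0873
[-44.7  -4.7   2.3] wz 3.76
[-44.9  -1.8   2.3] wz 3.76
[-44.9   1.2   2.3] wz 3.76
[-44.8   4.1   2.3] wz 3.76
[-44.4   7.1   2.3] wz 3.76
[-43.8  10.    2.3] wz 3.76
[-43.1  12.8   2.3] wz 3.76
```

Call:
send_rows --motion "-45 -5 2 0 0 3.8 -1; -45 -2 2 0 0 3.8 -1; -45 1 2 0 0 3.8 -1; -45 4 2 0 0 3.8 -1; -44 7 2 0 0 3.8 -1; -40 9 2 0 0 3.5 -1; -30 9 2 0 0 2 -1; 0 0 0 0 0 0 -1"

```text
clock: 2.15
ee_pos: [0.5652, -0.0308, 0.2619]
orientation: [-3.141, 0.002, 1.688]
ft_force: [0.3, 0.6, 0.7]
opening: 0.0871
```

Run:
```python
from go import *
st(); plan([.573,-.045,.26],95,1)
d=cap('wrist','w1')
```

```text
2.15 [ 0.5652 -0.0308  0.2619] [-1.7998e+02  9.0000e-02  9.6720e+01] F [0.3 0.6 0.7] T [-0.05  0.08  0.02] op 0.0871
[-15.1   6.1   1.9] wz 1.72
```

View pics/w1.png

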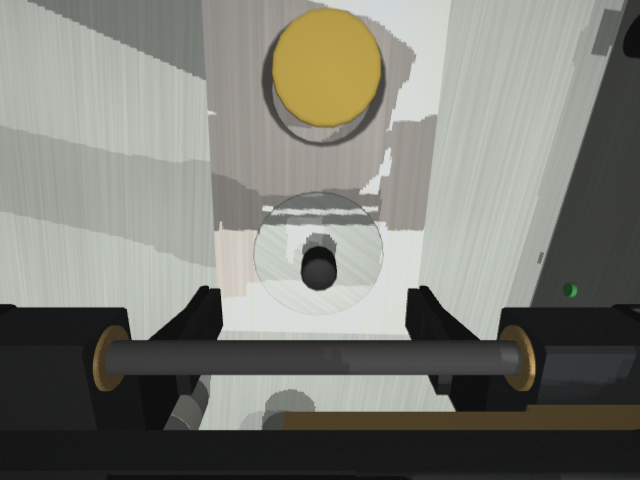

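The wrist view shows the knob top at about (319,274), the plate around (318,254), and the yellow cap at (327,68). I'll cast these as rays to refine the position.

Run:
```python
from go import *
d=pickle.load(open('pics/w1.pkl','rb')); P=cloud(d); ok=d['depth']>0
k=ok&(np.hypot(P[...,0]-.573,P[...,1]+.045)<.05)&(P[...,2]>.114)&(P[...,2]<.122)
print('knobtop',k.sum(),cv2.minEnclosingCircle((P[k][:,:2]*1000).astype(np.float32)),np.median(P[k][:,2]))
print('ray',onz(d,319,274,.117), 'plate l/r',onz(d,254,254,.08),onz(d,383,254,.08),'top/bot',onz(d,319,192,.08),onz(d,319,315,.08))
y=ok&(P[...,2]>.136)&(P[...,2]<.146)&(np.hypot(P[...,0]-.563,P[...,1]-.08)<.06)
print('yel',cv2.minEnclosingCircle((P[y][:,:2]*1000).astype(np.float32)))
st(); plan([.573,-.045,.26],95,1)
```

```text
knobtop 934 ((569.6873779296875, -44.21537780761719), 12.380194664001465) 0.11643247362593187
ray [ 0.57005956 -0.04266868  0.117     ] plate l/r [ 0.52120858 -0.04692196  0.08      ] [ 0.61880477 -0.03541719  0.08      ] top/bot [0.56462349 0.00599301 0.08      ] [ 0.57665487 -0.09244593  0.08      ]
yel ((558.7500610351562, 79.10015869140625), 28.870264053344727)
2.2 [ 0.5647 -0.0287  0.2618] [-179.95   -0.     96.89] F [ 0.3 -0.3  0.7] T [-0.06  0.06  0.03] op 0.0869
[-17.2   6.3   1.8] wz 1.89
```

Run:
```python
from go import *
plan([.571,-.044,.156],95,5)
```

```text
[-3.2  0.9 21.2] wz 0.38
[-3.2  0.9 21.2] wz 0.38
[-3.2  0.9 21.2] wz 0.38
[-3.2  0.9 21.2] wz 0.38
[-3.2  1.  21.2] wz 0.38
```

Call:
send_rows --motion "-6 2 10 0 0 1 -1; -6 2 20 0 0 1 -1; -4 0.8 25 0 0 0 -1; 0 0 25 0 0 0 -1; 0 0 16 0 0 0 -1; 0 0 10 0 0 0 -1; 0 0 0 0 0 0 -1" --force 25

```text
clock: 3.08
ee_pos: [0.5712, -0.0429, 0.1558]
orientation: [-3.141, -0.0, 1.658]
ft_force: [-0.3, 0.5, -0.1]
opening: 0.0868
```

Run:
```python
from go import *
st();plan([.5705,-.044,.156],95,1); d=cap('wrist','w2')
```

```text
3.08 [ 0.5712 -0.0429  0.1558] [-1.7995e+02 -1.0000e-02  9.5020e+01] F [-0.3  0.5 -0.1] T [-0.09  0.05 -0.06] op 0.0868
[-1.  -0.7 -0.2] wz 0.02
```

View pics/w2.png

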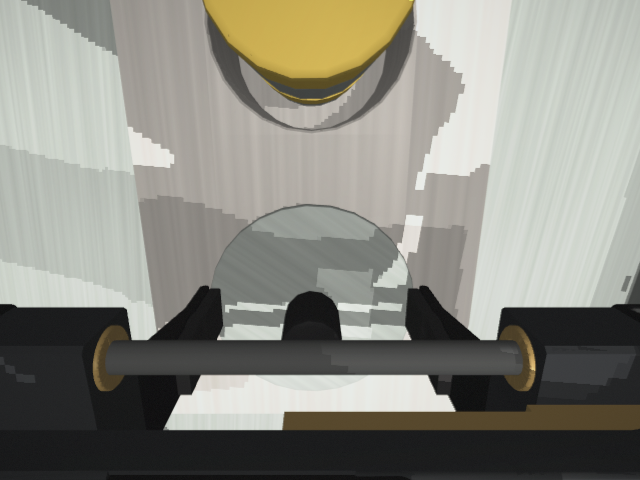

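The knob, at about (312,320), sits between the two fingers at columns 215 and 413. I'll close on it.

Call:
send_rows --motion "0 0 0 0 0 0 0; 0 0 0 0 0 0 0.4; 0 0 0 0 0 0 1; 0 0 0 0 0 0 1; 0 0 0 0 0 0 1; 0 0 0 0 0 0 1" --force 30

```text
clock: 3.88
ee_pos: [0.5713, -0.0433, 0.1562]
orientation: [-3.141, -0.0, 1.658]
ft_force: [-0.0, 0.4, 1.2]
opening: 0.0352
```

Run:
```python
from go import *
st()
```

```text
3.88 [ 0.5713 -0.0433  0.1562] [-179.99   -0.     94.99] F [-0.   0.4  1.2] T [-0.07  0.09  0.03] op 0.0352
```

Call:
send_rows --motion "0 0 0 0 0 0 1; 0 0 0 0 0 0 1; 0 0 0 0 0 0 1" --force 30

```text
clock: 4.25
ee_pos: [0.5711, -0.0433, 0.1562]
orientation: [-3.141, -0.0, 1.658]
ft_force: [-0.8, -0.2, 0.9]
opening: 0.0243
```

Call:
send_rows --motion "0 0 -2 0 0 0 1; 0 0 -4 0 0 0 1; 0 0 -8 0 0 0 1; 0 0 -15 0 0 0 1; 0 0 -20 0 0 0 1; 0 0 -20 0 0 0 1; 0 0 -15 0 0 0 1; 0 0 -10 0 0 0 1" --force 40

```text
clock: 5.25
ee_pos: [0.5715, -0.0433, 0.2515]
orientation: [3.14, -0.0, 1.658]
ft_force: [0.7, 0.2, -2.9]
opening: 0.024
```

Run:
```python
from go import *
st(); d=cap('scene','s2'); d=cap('wrist','w3')
i=cv2.imread('pics/s2.png')[100:340,190:510]; cv2.imwrite('pics/s2z.png',cv2.resize(i,None,fx=2.5,fy=2.5))
```

```text
5.25 [ 0.5715 -0.0433  0.2515] [ 1.7992e+02 -1.0000e-02  9.4990e+01] F [ 0.7  0.2 -2.9] T [-0.05  0.02  0.02] op 0.024
```

View pics/s2z.png

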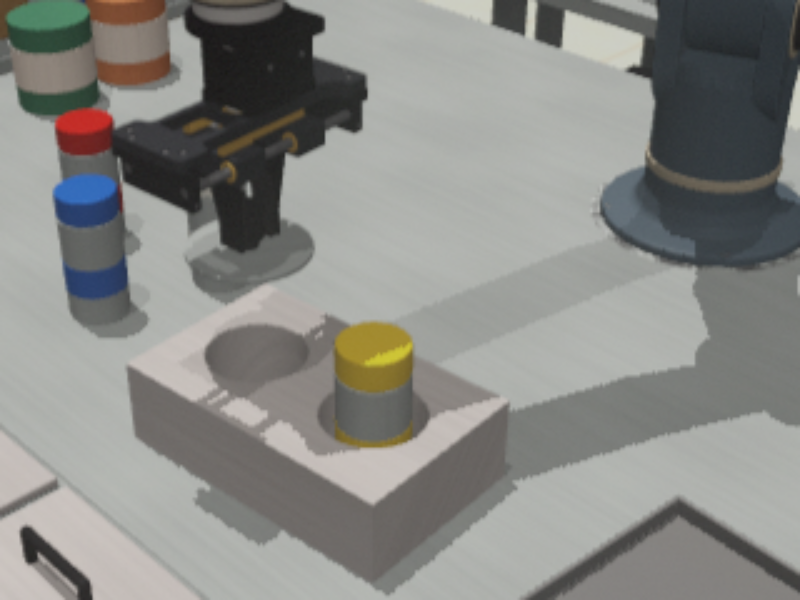

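View pics/w3.png

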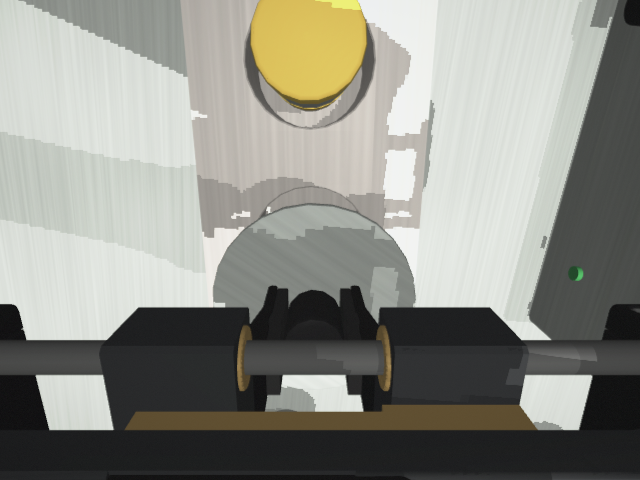

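The lid is held level, and the open well shows at about (256,352) in the enlarged crop. I'll carry it above the yellow tin to the tray.

Run:
```python
from go import *
plan([.514,.347,.29],105,13)
```

```text
[30.3 -1.8 -3. ] wz -0.77
[30.3 -1.4 -3. ] wz -0.77
[30.3 -1.  -3. ] wz -0.77
[30.3 -0.6 -3. ] wz -0.77
[30.4 -0.2 -3. ] wz -0.77
[30.4  0.2 -3. ] wz -0.77
[30.3  0.6 -3. ] wz -0.77
[30.3  1.  -3. ] wz -0.77
[30.3  1.4 -3. ] wz -0.77
[30.3  1.8 -3. ] wz -0.77
[30.3  2.3 -3. ] wz -0.77
[30.2  2.7 -3. ] wz -0.77
[30.2  3.1 -3. ] wz -0.77
```

Call:
send_rows --motion "8 -0.5 -18 0 0 -0.4 1; 20 -1 -18 0 0 -0.8 1; 30 -1.5 -3 0 0 -0.8 1; 35 -1 0 0 0 -0.8 1; 35 -0.5 0 0 0 -0.8 1; 35 0 0 0 0 -0.8 1; 35 0.5 0 0 0 -0.8 1; 35 1 0 0 0 -0.8 1"

```text
clock: 6.35
ee_pos: [0.5355, 0.1901, 0.2903]
orientation: [3.141, -0.001, 1.765]
ft_force: [0.5, -0.8, -1.6]
opening: 0.0241
```

Call:
send_rows --motion "35 1.5 0 0 0 -0.8 1; 35 2 0 0 0 -0.8 1; 33 2 0 0 0 -0.8 1; 26 2 0 0 0 -0.8 1; 18 1 0 0 0 -0.6 1; 8 0 0 0 0 -0.4 1; 0 0 0 0 0 0 1; 0 0 0 0 0 0 1"

```text
clock: 7.35
ee_pos: [0.5117, 0.3389, 0.2893]
orientation: [-3.142, 0.001, 1.834]
ft_force: [0.0, -0.5, -1.6]
opening: 0.0239
```

Run:
```python
from go import *
st(); d=cap('scene','s3'); d=cap('wrist','w4'); plan([.514,.347,.091],105,8); st()
```

```text
7.35 [0.5117 0.3389 0.2893] [-1.8000e+02  4.0000e-02  1.0507e+02] F [ 0.  -0.5 -1.6] T [-0.05  0.01 -0.  ] op 0.0239
[ 0.9  0.5 24.8] wz 0.01
[ 0.9  0.5 24.8] wz 0.01
[ 0.9  0.5 24.8] wz 0.01
[ 0.9  0.5 24.8] wz 0.01
[ 0.9  0.5 24.8] wz 0.01
[ 0.9  0.5 24.8] wz 0.01
[ 0.9  0.5 24.8] wz 0.01
[ 0.9  0.5 24.8] wz 0.01
7.45 [0.5117 0.3391 0.2893] [1.8000e+02 2.0000e-02 1.0508e+02] F [ 0.7  0.2 -2.2] T [-0.08  0.09 -0.05] op 0.0238
```

View pics/s3.png

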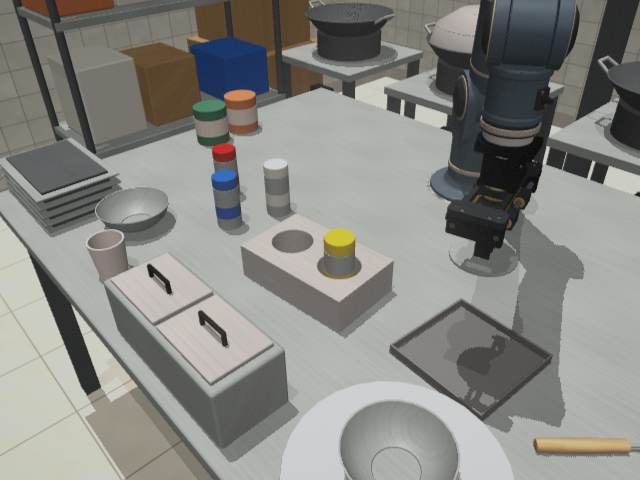

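View pics/w4.png

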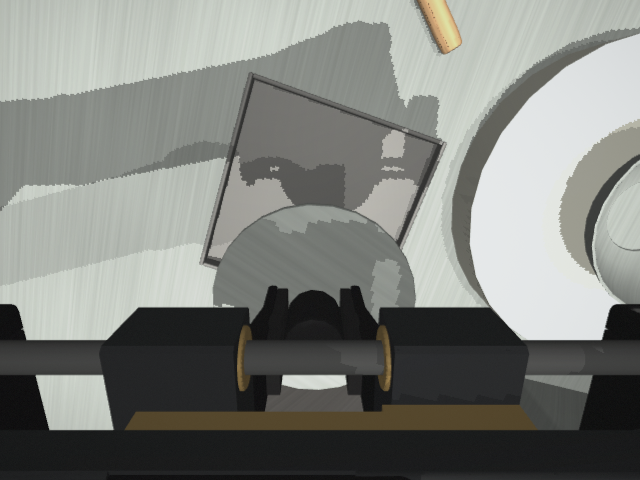

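The lid is over the tray: the tray corners are at (250,75), (442,145) and (205,263) in the wrist view. The opened well is at (292,241) in the scene view. Next I'll check clearance to the white plate and bowl, and measure the well.

Run:
```python
from go import *
d=pickle.load(open('pics/s3.pkl','rb')); P=cloud(d); ok=d['depth']>0
b=np.zeros((480,640),bool); b[380:,280:520]=1
q=P[b&ok&(P[...,2]>.02)]; print('bowl',q.min(0).round(3),q.max(0).round(3)); 
dd=np.abs(q-np.array([.514,.347,0])); 
for y in (.30,.35,.40,.45): 
    s=q[np.abs(q[:,1]-y)<.02]; print(y, s[:,0].min().round(3) if len(s) else None, s[:,2].max().round(3) if len(s) else None)
# well: station-top points around the well -> hole boundary
w1=pickle.load(open('pics/w3.pkl','rb'))
im=d['image']; 
top=ok&(np.abs(P[...,2]-.0755)<.003)
# ring edge: image mask of not-top inside station near well; use contour and cast to z=.075
f=foc(d); R=np.array(d['R']);t=np.array(d['t'])
m=np.zeros((480,640),np.uint8); m[225:262,262:325]=1
hole=((P[...,2]<.071)&ok&(m>0)).astype(np.uint8)
n,l,s,c=cv2.connectedComponentsWithStats(hole); print(s,c)
j=1+np.argmax(s[1:,4]); cs,_=cv2.findContours((l==j).astype(np.uint8),0,1); c=max(cs,key=len)[:,0]
pts=np.array([onz(d,u,v,.075)[:2] for u,v in c])*1000
print('well hole',cv2.fitEllipse(pts.astype(np.float32)),cv2.minEnclosingCircle(pts.astype(np.float32)))
k=ok&(P[...,2]>.126)&(P[...,2]<.136)&(np.hypot(P[...,0]-.486,P[...,1]+.405)<.05); print('red',cv2.minEnclosingCircle((P[k][:,:2]*1000).astype(np.float32)))
```

```text
bowl [0.515 0.207 0.02 ] [0.908 0.528 0.104]
0.3 0.681 0.055
0.35 0.607 0.103
0.4 0.608 0.104
0.45 0.515 0.104
[[     0      0    640    480 306427]
 [   262    225     12      7     50]
 [   322    225      3      2      4]
 [   272    231     41     22    700]
 [   262    259      4      3      7]
 [   319    258      5      4     12]] [[319.57262252 239.49649672]
 [265.9        227.04      ]
 [323.25       225.25      ]
 [292.04428571 241.44428571]
 [263.         260.42857143]
 [321.66666667 260.        ]]
well hole ((573.7156372070312, -43.57891845703125), (73.74459838867188, 80.83768463134766), 52.35921096801758) ((573.2493896484375, -44.09196853637695), 41.04047775268555)
red ((487.9329833984375, -409.5263366699219), 31.612834930419922)
```

Run:
```python
from go import *
d=pickle.load(open('pics/s3.pkl','rb')); P=cloud(d); ok=d['depth']>0
for lo,hi in ((.03,.06),(.06,.09),(.09,.12)):
    q=P[ok&(P[...,2]>lo)&(P[...,2]<hi)&(P[...,0]>.5)&(P[...,1]>.22)&(P[...,0]<.9)&(P[...,1]<.55)]
    print(lo,len(q),q.min(0).round(3),q.max(0).round(3),'nearest', np.sort(np.hypot(q[:,0]-.514,q[:,1]-.347))[:3].round(3), q[np.argmin(np.hypot(q[:,0]-.514,q[:,1]-.347))].round(3))
```

```text
0.03 11413 [0.641 0.27  0.047] [0.9   0.528 0.06 ] nearest [0.137 0.137 0.137] [0.646 0.383 0.05 ]
0.06 4498 [0.722 0.351 0.06 ] [0.855 0.484 0.09 ] nearest [0.217 0.218 0.219] [0.724 0.403 0.089]
0.09 1762 [0.717 0.345 0.09 ] [0.865 0.492 0.104] nearest [0.212 0.213 0.213] [0.722 0.392 0.1  ]
```

Call:
send_rows --motion "3 0 10 0 0 0 1; 3 0 25 0 0 0 1; 2 0 35 0 0 0 1; 0 0 35 0 0 0 1; 0 0 35 0 0 0 1; 0 0 25 0 0 0 1; 0 0 15 0 0 0 1; 0 0 8 0 0 0 1"

```text
clock: 8.45
ee_pos: [0.509, 0.348, 0.1004]
orientation: [-3.141, 0.0, 1.836]
ft_force: [-0.0, -0.0, -1.8]
opening: 0.024
```

Call:
send_rows --motion "0 0 3 0 0 0 1; 0 0 1 0 0 0 1; 0 0 1 0 0 0 1; 0 0 1 0 0 0 1; 0 0 0 0 0 0 1; 0 0 0 0 0 0 1"

```text
clock: 9.2
ee_pos: [0.5091, 0.3481, 0.0953]
orientation: [3.141, -0.0, 1.836]
ft_force: [0.7, -0.1, -2.0]
opening: 0.024
```

Call:
send_rows --motion "0 0 1 0 0 0 1; 0 0 1 0 0 0 1; 0 0 1 0 0 0 1; 0 0 0.5 0 0 0 1; 0 0 0 0 0 0 1; 0 0 0 0 0 0 1"

```text
clock: 9.95
ee_pos: [0.5091, 0.3481, 0.0918]
orientation: [3.142, -0.0, 1.836]
ft_force: [-0.9, 0.3, -2.6]
opening: 0.024
```

Call:
send_rows --motion "0 0 0.5 0 0 0 1; 0 0 0.5 0 0 0 1; 0 0 0 0 0 0 1; 0 0 0 0 0 0 1"

```text
clock: 10.45
ee_pos: [0.5092, 0.3481, 0.0912]
orientation: [3.141, -0.0, 1.836]
ft_force: [-0.7, -2.1, 3.3]
opening: 0.0243
```

Force has reversed from -2.6 N to +3.3 N, so the lid is resting on the floor. I'll release it and lift off.

Call:
send_rows --motion "0 0 0 0 0 0 0.3; 0 0 0 0 0 0 0; 0 0 0 0 0 0 -0.5; 0 0 0 0 0 0 -1; 0 0 0 0 0 0 -1; 0 0 0 0 0 0 -1" --force 10

```text
clock: 11.2
ee_pos: [0.5091, 0.3481, 0.0907]
orientation: [3.142, -0.0, 1.836]
ft_force: [0.6, 1.0, -0.2]
opening: 0.0727
```

Call:
send_rows --motion "0 0 -5 0 0 0 -1; 0 0 -15 0 0 0 -1; 0 0 -30 0 0 0 -1; 0 0 -40 0 0 0 -1; 0 0 -40 0 0 0 -1; 0 0 -40 0 0 0 -1; 0 0 -30 0 0 0 -1; 0 0 -5 0 0 0 -1"

```text
clock: 12.2
ee_pos: [0.51, 0.3484, 0.2994]
orientation: [3.136, -0.003, 1.836]
ft_force: [0.8, 0.2, 0.3]
opening: 0.0867
```

Run:
```python
from go import *
st(); d=cap('scene','s4'); d=cap('wrist','w5'); plan([.486,-.406,.30],60,16)
```

```text
12.2 [0.51   0.3484 0.2994] [ 1.7968e+02 -1.6000e-01  1.0518e+02] F [0.8 0.2 0.3] T [-0.1  -0.01 -0.06] op 0.0867
[-45.1 -13.7  -0.2] wz 2.82
[-45.7 -11.5  -0.2] wz 2.82
[-46.2  -9.2  -0.2] wz 2.82
[-46.6  -6.9  -0.2] wz 2.82
[-46.9  -4.6  -0.2] wz 2.82
[-47.1  -2.3  -0.2] wz 2.82
[-47.1   0.   -0.2] wz 2.82
[-47.1   2.3  -0.2] wz 2.82
[-46.9   4.6  -0.2] wz 2.82
[-46.6   7.   -0.2] wz 2.82
[-46.2   9.2  -0.2] wz 2.82
[-45.7  11.5  -0.2] wz 2.82
[-45.1  13.7  -0.2] wz 2.82
[-44.4  16.   -0.2] wz 2.82
[-43.5  18.1  -0.2] wz 2.82
[-42.6  20.2  -0.2] wz 2.82
```

View pics/s4.png

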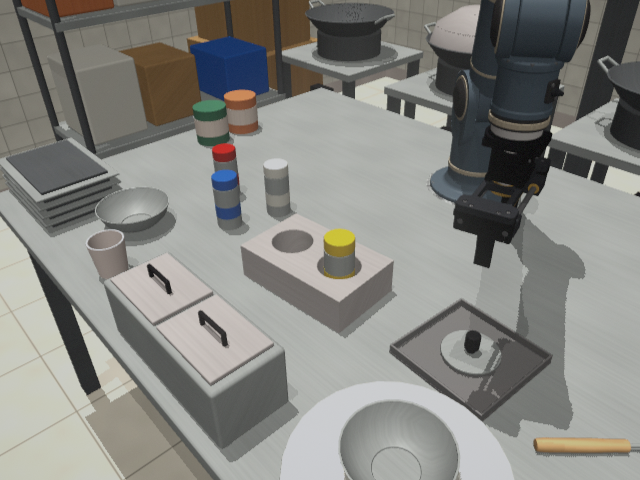

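The lid lies flat, knob up, inside the tray at (472,350). I'll move on to the red tin.

Call:
send_rows --motion "-30 -9 0 0 0 2.5 -1; -46 -12 0 0 0 2.8 -1; -48 -10 0 0 0 2.8 -1; -49 -8 0 0 0 2.8 -1; -49 -5 0 0 0 2.8 -1; -50 -3 0 0 0 2.8 -1; -50 0 0 0 0 2.8 -1; -50 2 0 0 0 2.8 -1"

```text
clock: 13.3
ee_pos: [0.4964, -0.0301, 0.2945]
orientation: [-3.139, 0.001, 1.449]
ft_force: [0.3, 0.2, -0.8]
opening: 0.0872
```

Run:
```python
from go import *
st(); plan([.486,-.406,.28],60,8)
```

```text
13.3 [ 0.4964 -0.0301  0.2945] [-1.7986e+02  3.0000e-02  8.3010e+01] F [ 0.3  0.2 -0.8] T [-0.14 -0.04 -0.03] op 0.0872
[-46.8   4.4   1.8] wz 2.88
[-46.5   6.8   1.8] wz 2.88
[-46.1   9.1   1.8] wz 2.88
[-45.6  11.4   1.8] wz 2.88
[-45.   13.7   1.8] wz 2.88
[-44.2  15.9   1.8] wz 2.88
[-43.4  18.1   1.8] wz 2.88
[-42.4  20.3   1.8] wz 2.88
```

Call:
send_rows --motion "-47 4.5 0 0 0 2.9 -1; -46.5 7 0 0 0 2.9 -1; -46 9 0 0 0 2.9 -1; -45.5 11.5 0 0 0 2.9 -1; -45 14 0 0 0 2.9 -1; -40 15 0 0 0 2.5 -1; -30 12 0 0 0 2 -1; -15 7 0 0 0 1 -1"

```text
clock: 14.3
ee_pos: [0.4885, -0.3567, 0.2943]
orientation: [-3.139, 0.001, 1.098]
ft_force: [-0.2, 0.9, -0.3]
opening: 0.0867
```

Run:
```python
from go import *
d=cap('wrist','w6');st(); P=cloud(d); ok=d['depth']>0; hsv=cv2.cvtColor(d['image'],cv2.COLOR_RGB2HSV)
m=ok&((hsv[...,0]<6)|(hsv[...,0]>174))&(hsv[...,1]>150)
k=m&(P[...,2]>.126)&(P[...,2]<.136); print('red',k.sum(),cv2.minEnclosingCircle((P[k][:,:2]*1000).astype(np.float32)),np.median(P[k][:,2]))
cv2.imwrite('pics/w6b.png',d['image'][:,:,::-1])
```

```text
14.35 [ 0.4884 -0.3581  0.2946] [-1.7992e+02  1.3000e-01  6.2840e+01] F [ 0.2 -0.8  0.7] T [-0.25  0.11 -0.01] op 0.0872
red 4049 ((482.75775146484375, -408.1029357910156), 28.734766006469727) 0.12948284293426096
```

View pics/w6.png

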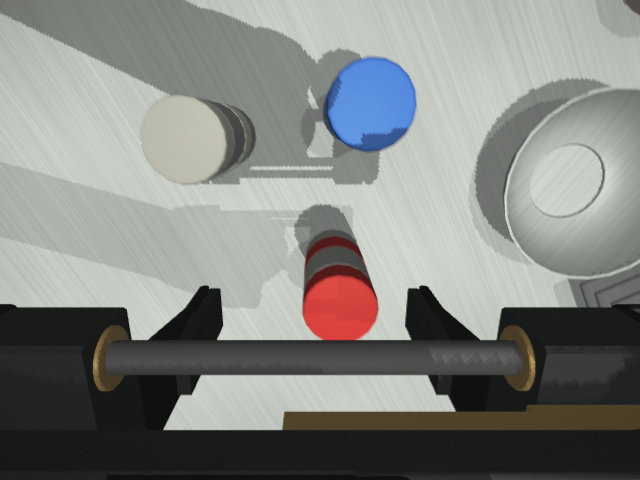

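The wrist view shows the red cap at (340,307) between the finger lines, with blue at (372,103) and white at (184,140), both well ahead and clear.

Run:
```python
from go import *
plan([.484,-.407,.29],60,3)
```

```text
[-15.2   6.1   1.5] wz 0.95
[-15.1   6.4   1.5] wz 0.95
[-15.    6.6   1.5] wz 0.95
```

Call:
send_rows --motion "-15 6 0 0 0 1 -1; -15 6.5 0 0 0 1 -1; -11 5 0 0 0 0 -1; 0 0 0 0 0 0 -1; 0 0 0 0 0 0 -1"

```text
clock: 14.98
ee_pos: [0.4862, -0.3993, 0.2956]
orientation: [-3.141, -0.001, 1.067]
ft_force: [-0.0, 0.2, 0.3]
opening: 0.0868
```

Run:
```python
from go import *
d=cap('wrist','w7');st(); P=cloud(d); ok=d['depth']>0; hsv=cv2.cvtColor(d['image'],cv2.COLOR_RGB2HSV)
m=ok&((hsv[...,0]<6)|(hsv[...,0]>174))&(hsv[...,1]>150)
k=m&(P[...,2]>.126)&(P[...,2]<.136); print('red',k.sum(),cv2.minEnclosingCircle((P[k][:,:2]*1000).astype(np.float32)),np.median(P[k][:,2]))
plan([.484,-.407,.156],60,1)
```

```text
15.03 [ 0.4862 -0.3991  0.2956] [-1.7998e+02 -4.0000e-02  6.1140e+01] F [ 0.2 -1.1  0. ] T [-0.07  0.08 -0.02] op 0.0871
red 4518 ((482.6159362792969, -408.1938781738281), 28.39427375793457) 0.12953790502313145
[ -8.    1.8 139.6] wz 1.14
```

View pics/w7.png

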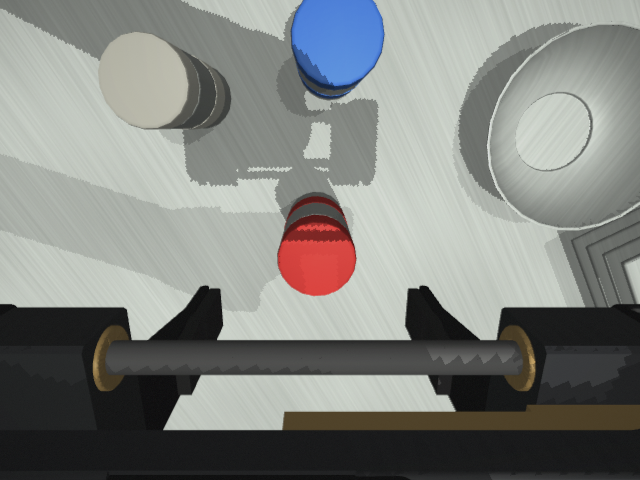

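The red cap centre, at about (317,258), lines up with the finger midline. I'll descend.

Call:
send_rows --motion "-4 0.5 10 0 0 0.5 -1; -4 0.5 25 0 0 0.5 -1; -1 0.2 30 0 0 0 -1; 0 0 30 0 0 0 -1; 0 0 22 0 0 0 -1; 0 0 14 0 0 0 -1; 0 0 8 0 0 0 -1; 0 0 0 0 0 0 -1"

```text
clock: 16.02
ee_pos: [0.4826, -0.4082, 0.1565]
orientation: [-3.141, -0.0, 1.049]
ft_force: [0.0, -0.1, 0.3]
opening: 0.0868
```

Run:
```python
from go import *
d=cap('wrist','w8');st();plan([.483,-.4075,.156],60,1)
```

```text
16.07 [ 0.4828 -0.4084  0.1571] [1.7996e+02 1.0000e-02 6.0100e+01] F [ 0.3 -0.5 -0.1] T [-0.14  0.1   0.  ] op 0.0872
[ 0.9 -0.3  1.1] wz 0.1
```

View pics/w8.png

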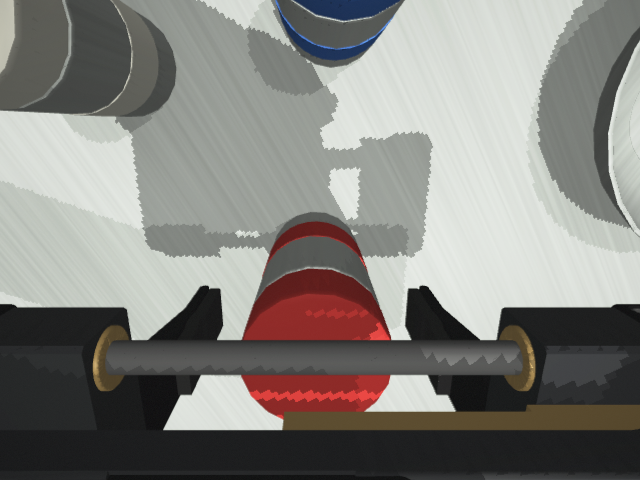

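The cap spans columns 243–391, centred between the fingers. I'll close on it.

Call:
send_rows --motion "0 0 0 0 0 0 -0.5; 0 0 0 0 0 0 0; 0 0 0 0 0 0 0.4; 0 0 0 0 0 0 0.7; 0 0 0 0 0 0 1; 0 0 0 0 0 0 1; 0 0 0 0 0 0 1" --force 35

```text
clock: 16.95
ee_pos: [0.4828, -0.4083, 0.1569]
orientation: [3.141, -0.0, 1.049]
ft_force: [0.3, 0.1, 2.0]
opening: 0.0575
```

Call:
send_rows --motion "0 0 -2 0 0 0 1; 0 0 -5 0 0 0 1; 0 0 -10 0 0 0 1; 0 0 -20 0 0 0 1; 0 0 -30 0 0 0 1; 0 0 -30 0 0 0 1; 0 0 -20 0 0 0 1; 0 0 -10 0 0 0 1"

```text
clock: 17.95
ee_pos: [0.4827, -0.4085, 0.2854]
orientation: [3.14, -0.0, 1.049]
ft_force: [0.4, -0.1, -3.0]
opening: 0.0575
```

Run:
```python
from go import *
d=cap('scene','s5');st();plan([.5725,-.045,.285],88,12)
```

```text
18.0 [ 0.4829 -0.4086  0.2859] [ 1.7985e+02 -1.0000e-02  6.0090e+01] F [ 1.2 -0.7 -2. ] T [-0.15  0.07 -0.02] op 0.0575
[30.  -8.6  0.1] wz -2.33
[30.3 -7.4  0.1] wz -2.33
[30.6 -6.2  0.1] wz -2.33
[30.8 -4.9  0.1] wz -2.33
[31.  -3.7  0.1] wz -2.33
[31.1 -2.4  0.1] wz -2.33
[31.2 -1.2  0.1] wz -2.33
[31.2  0.1  0.1] wz -2.33
[31.2  1.4  0.1] wz -2.33
[31.1  2.6  0.1] wz -2.33
[31.   3.9  0.1] wz -2.33
[30.8  5.2  0.1] wz -2.33
```

View pics/s5.png

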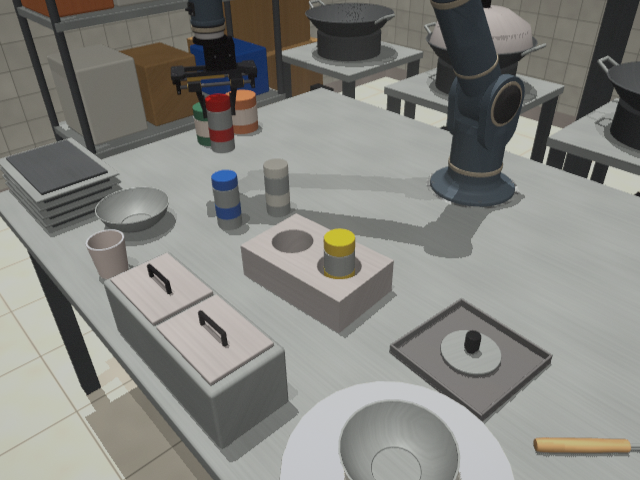

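The red tin is held upright at (220,125). Its bottom is at about 0.129 m, too low to pass over the other tins (top at 0.130 m), so I'll raise it first.

Call:
send_rows --motion "0 0 -15 0 0 0 1; 0 0 -25 0 0 0 1; 15 -4 -12 0 0 -1.2 1; 30 -8.5 0 0 0 -2.3 1; 33 -8 0 0 0 -2.4 1; 35 -7 0 0 0 -2.5 1; 35 -5.5 0 0 0 -2.5 1; 35 -4 0 0 0 -2.5 1"

```text
clock: 19.0
ee_pos: [0.5243, -0.2232, 0.3352]
orientation: [-3.14, -0.001, 1.286]
ft_force: [0.4, -0.1, -3.1]
opening: 0.0575
```

Run:
```python
from go import *
st();plan([.5725,-.045,.33],90,7)
```

```text
19.0 [ 0.5243 -0.2232  0.3352] [-1.7992e+02 -5.0000e-02  7.3690e+01] F [ 0.4 -0.1 -3.1] T [-0.11  0.02  0.04] op 0.0575
[26.4 -0.5  0.7] wz -2.33
[26.4  0.5  0.7] wz -2.33
[26.3  1.6  0.7] wz -2.33
[26.2  2.7  0.7] wz -2.33
[26.1  3.7  0.7] wz -2.33
[25.9  4.8  0.7] wz -2.33
[25.7  5.8  0.7] wz -2.33
```

Call:
send_rows --motion "30 -1 0 0 0 -2.3 1; 30 0 0 0 0 -2.3 1; 30 1.5 0 0 0 -2.3 1; 28 3 0 0 0 -2.3 1; 22 3 0 0 0 -2.3 1; 15 3 0 0 0 -1.5 1; 8 2 0 0 0 -1 1; 0 0 0 0 0 0 1"

```text
clock: 20.0
ee_pos: [0.5671, -0.0677, 0.3356]
orientation: [-3.141, 0.0, 1.527]
ft_force: [0.2, 0.1, -3.1]
opening: 0.0574
```

Run:
```python
from go import *
d=cap('scene','s6');d=cap('side','d6'); d=cap('wrist','w9');st();plan([.5725,-.045,.33],90,1)
i=cv2.imread('pics/s6.png')[60:300,180:500]; cv2.imwrite('pics/s6z.png',cv2.resize(i,None,fx=2.5,fy=2.5))
```

```text
20.15 [ 0.5668 -0.0689  0.3357] [-1.7999e+02  3.0000e-02  8.7380e+01] F [ 0.  -1.4 -3.7] T [-0.09  0.03  0.01] op 0.0572
[24.1  4.6  5.7] wz -2.62
```

View pics/s6z.png

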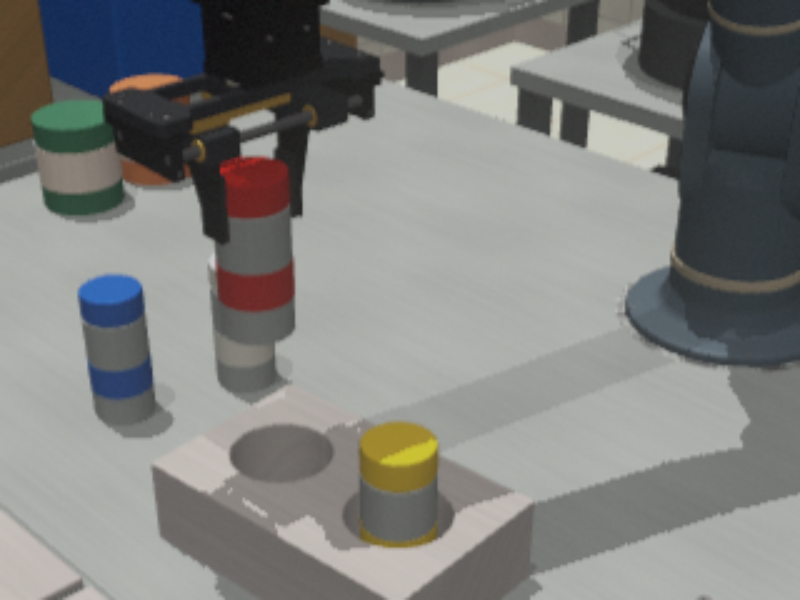

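View pics/w9.png

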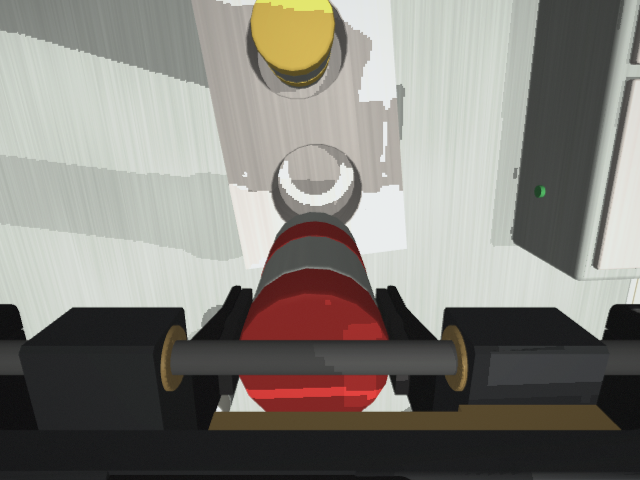

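The wrist view shows the open well centred near (316,187), spanning columns 272–360 with its top at row 144. The red tin is upright in the jaws. I'll measure the well and the tin's base offset together.

Run:
```python
from go import *
d=pickle.load(open('pics/w9.pkl','rb')); P=cloud(d); ok=d['depth']>0
hole=(ok&(P[...,2]<.069)); m=np.zeros((480,640),bool); m[135:215,262:370]=1
h=(hole&m).astype(np.uint8); n,l,s,c=cv2.connectedComponentsWithStats(h); j=1+np.argmax(s[1:,4]); print(s[j])
cs,_=cv2.findContours((l==j).astype(np.uint8),0,1); c=max(cs,key=len)[:,0]
c=c[(c[:,1]<200)]
p=np.array([onz(d,u,v,.075)[:2] for u,v in c])*1000
A=np.c_[2*p,np.ones(len(p))]; x=np.linalg.lstsq(A,(p**2).sum(1),rcond=None)[0]; r=np.sqrt(x[2]+x[:2]@x[:2]); print('well',x[:2],r,'res',np.abs(np.hypot(*(p-x[:2]).T)-r).max())
e=ctrl.state()['ee_pos']
# tin base ring seen in scene/side cams; cap top from wrist, scene
for n in('s6','d6'):
    q=pickle.load(open(f'pics/{n}.pkl','rb')); Q=cloud(q); okk=q['depth']>0; hsv=cv2.cvtColor(q['image'],cv2.COLOR_RGB2HSV)
    near=okk&(np.hypot(Q[...,0]-e[0],Q[...,1]-e[1])<.035)&(Q[...,2]>.17)&(Q[...,2]<.24)
    T=Q[near]; print(n,len(T),T[:,2].min())
    # circle fit at slices (known radius 29)
    from scipy.optimize import least_squares
    for lo in(.178,.19,.20,.21,.22):
        b=T[(T[:,2]>lo)&(T[:,2]<lo+.012)][:,:2]*1000
        o=least_squares(lambda c:np.hypot(*(b-c).T)-29,e[:2]*1000,loss='soft_l1'); print(lo,len(b),o.x.round(1))
print(e)
```

```text
[ 272  145   89   70 5132]
well [569.89455306 -43.35287903] 40.6075528377819 res 0.6637244459458458
s6 850 0.17913984378490386
0.178 125 [568.3 -70.1]
0.19 175 [568.5 -69.9]
0.2 171 [568.7 -70.1]
0.21 172 [568.7 -69.6]
0.22 185 [568.8 -69.4]
d6 622 0.17806447132545344
0.178 99 [566.9 -69.5]
0.19 124 [567.  -69.6]
0.2 115 [567.2 -69.3]
0.21 123 [567.4 -69. ]
0.22 126 [567.5 -69.1]
[ 0.56677871 -0.06887201  0.33574514]
```

Call:
send_rows --motion "6 0.5 0 0 0 0 1; 9 1 0 0 0 0 1; 7 0.7 10 0 0 0 1; 3.5 0.3 15 0 0 0 1; 0 0 20 0 0 0 1; 0 0 15 0 0 0 1; 0 0 5 0 0 0 1; 0 0 0 0 0 0 1"

```text
clock: 21.15
ee_pos: [0.5707, -0.0424, 0.2705]
orientation: [-3.141, 0.0, 1.527]
ft_force: [-0.1, -0.5, -3.5]
opening: 0.0576
```

Run:
```python
from go import *
d=cap('scene','s7');d=cap('wrist','w10');st();plan([.5705,-.0435,.168],87.4,1)
i=cv2.imread('pics/s7.png')[120:320,200:440]; cv2.imwrite('pics/s7z.png',cv2.resize(i,None,fx=3,fy=3))
```

```text
21.25 [ 0.5711 -0.0424  0.2713] [ 1.7993e+02 -1.0000e-02  8.7480e+01] F [ 0.4 -0.3 -3.3] T [-0.06  0.06  0.  ] op 0.0575
[ -1.1  -0.5 103.3] wz 0.08
```

View pics/s7z.png

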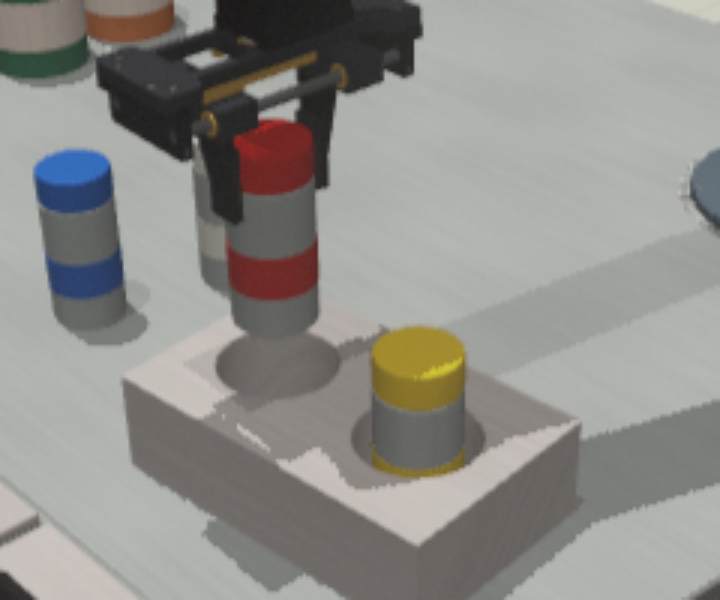

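The tin, at column 275 in the crop, stands right above the well at (278,368). I'll lower it.

Call:
send_rows --motion "-1 0 8 0 0 0 1; 0 0 15 0 0 0 1; 0 0 15 0 0 0 1; 0 0 12 0 0 0 1; 0 0 12 0 0 0 1; 0 0 10 0 0 0 1; 0 0 8 0 0 0 1; 0 0 4 0 0 0 1"

```text
clock: 22.25
ee_pos: [0.5706, -0.0433, 0.1862]
orientation: [-3.141, -0.0, 1.527]
ft_force: [-0.1, -0.0, -3.3]
opening: 0.0578
```

Call:
send_rows --motion "0 0 4 0 0 0 1; 0 0 4 0 0 0 1; 0 0 3 0 0 0 1; 0 0 2 0 0 0 1; 0 0 1 0 0 0 1; 0 0 0 0 0 0 1"

```text
clock: 23.0
ee_pos: [0.5706, -0.0432, 0.1727]
orientation: [3.142, -0.0, 1.527]
ft_force: [0.4, -0.6, -3.2]
opening: 0.0576
```

Call:
send_rows --motion "0 0 1.5 0 0 0 1; 0 0 1 0 0 0 1; 0 0 1 0 0 0 1; 0 0 1 0 0 0 1; 0 0 0.5 0 0 0 1; 0 0 0 0 0 0 1; 0 0 0 0 0 0 1"

```text
clock: 23.88
ee_pos: [0.5707, -0.0432, 0.1677]
orientation: [3.142, -0.0, 1.527]
ft_force: [-0.4, -0.5, -3.0]
opening: 0.0576
```

Call:
send_rows --motion "0 0 0.5 0 0 0 1; 0 0 0.5 0 0 0 1; 0 0 0 0 0 0 1; 0 0 0 0 0 0 1"

```text
clock: 24.38
ee_pos: [0.5706, -0.0433, 0.1669]
orientation: [3.142, -0.0, 1.527]
ft_force: [-0.3, 0.4, -0.5]
opening: 0.0575
```

Call:
send_rows --motion "0 0 0.5 0 0 0 1; 0 0 0 0 0 0 1; 0 0 0 0 0 0 1"

```text
clock: 24.75
ee_pos: [0.5707, -0.0433, 0.1668]
orientation: [3.141, -0.0, 1.527]
ft_force: [-1.5, 0.1, 5.5]
opening: 0.0576
```

The tin is on the well floor (+5.5 N at z 0.1668, with 0.167 expected). I'll release it and retreat straight up.

Call:
send_rows --motion "0 0 0 0 0 0 0.2; 0 0 0 0 0 0 -0.2; 0 0 0 0 0 0 -0.6; 0 0 0 0 0 0 -1; 0 0 0 0 0 0 -1; 0 0 0 0 0 0 -1" --force 10

```text
clock: 25.5
ee_pos: [0.5706, -0.0433, 0.1661]
orientation: [-3.142, 0.0, 1.527]
ft_force: [0.3, 0.2, 0.6]
opening: 0.085
```

Run:
```python
from go import *
d=cap('wrist','w11');st()
```

```text
25.55 [ 0.5706 -0.0433  0.1661] [-180.      0.     87.49] F [-0.4 -0.1  0.5] T [-0.04  0.12 -0.03] op 0.0856
```

View pics/w11.png

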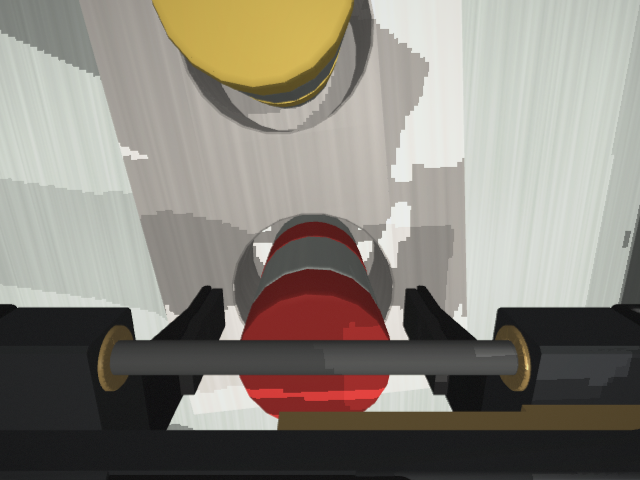

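The jaws are clear on both sides of the cap, which spans columns 240–390. I'll go up.

Call:
send_rows --motion "0 0 -4 0 0 0 -1; 0 0 -10 0 0 0 -1; 0 0 -20 0 0 0 -1; 0 0 -30 0 0 0 -1; 0 0 -35 0 0 0 -1; 0 0 -30 0 0 0 -1; 0 0 -15 0 0 0 -1; 0 0 0 0 0 0 -1"

```text
clock: 26.55
ee_pos: [0.5709, -0.0433, 0.3112]
orientation: [3.14, -0.001, 1.527]
ft_force: [0.4, 0.5, -0.5]
opening: 0.0867
```

Run:
```python
from go import *
d=cap('scene','s8');st()
P=cloud(d); ok=d['depth']>0; hsv=cv2.cvtColor(d['image'],cv2.COLOR_RGB2HSV)
k=ok&((hsv[...,0]<6)|(hsv[...,0]>174))&(hsv[...,1]>150)&(P[...,2]>.136)&(P[...,2]<.147)&(np.hypot(P[...,0]-.57,P[...,1]+.045)<.05)
print('red top',k.sum(),np.percentile(P[k][:,2],[5,50,95]),cv2.minEnclosingCircle((P[k][:,:2]*1000).astype(np.float32)))
m=ok&(np.abs(P[...,2]-.0152)<.003)&(np.hypot(P[...,0]-.51,P[...,1]-.348)<.055); q=P[m]; A=np.c_[q[:,:2],np.ones(len(q))]; print('lid plate slope',np.linalg.lstsq(A,q[:,2],rcond=None)[0],np.median(q[:,2]),cv2.minEnclosingCircle((q[:,:2]*1000).astype(np.float32)))
```

```text
26.6 [ 0.5704 -0.0431  0.3099] [-1.7998e+02 -1.0000e-02  8.7500e+01] F [ 0.3 -0.  -0.7] T [-0.09  0.05 -0.02] op 0.0871
red top 366 [0.13773623 0.1406921  0.14257055] ((575.3783569335938, -43.489810943603516), 28.843931198120117)
lid plate slope [-4.15205646e-05 -2.22926584e-03  1.65547323e-02] 0.015783642241923086 ((511.6911926269531, 345.4591979980469), 51.27256774902344)
```

View pics/s8.png

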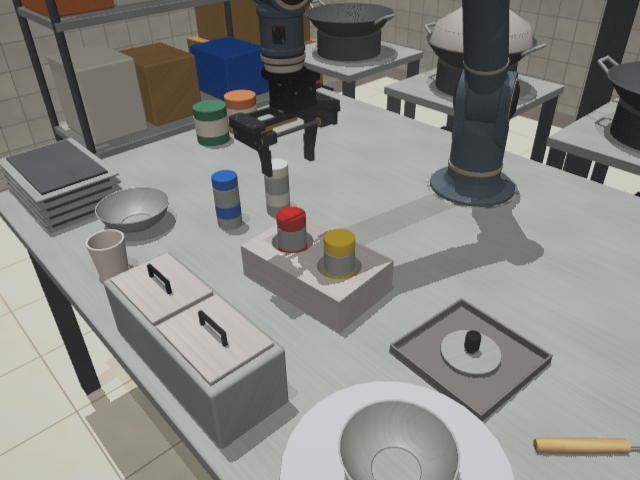

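The red tin stands upright in the well at (291,230), its top at the same 0.1406 m as the yellow one. The lid lies flat in the tray at (472,350), and the gripper is clear of everything. I'll hand the job in.

```bash
python3 -c "
from station import ctrl
print(ctrl.close_job())"
```

```text
the job is handed in; nothing more can be done
None
```

I took the lid off by its knob and laid it flat, knob up, in the grey tray. I then lowered the red-capped tin upright to the bottom of the opened well, let go and retreated straight up. The job was handed in at about 26.6 s of the 59 s allowed.

- **Lid:** It sits near the tray's centre. Its plate slope is about 0.002 and its plate top is at 0.016 m, as expected for a lid resting on the tray floor.
- **Red tin:** Its top is at 0.1406 m, the same reading as the yellow tin, so it is at the well floor. The 95-to-5 percentile spread across the cap top is about 5 mm, within the depth noise, and it looks upright in the picture. It met the floor at a tool height of 0.1668 m, where I expected 0.167 m.
- **Forces and clearance:** The largest force I read was about 5.5 N, at the tin's touchdown. The gripper ended open and well above the tin, touching nothing.
- **Small disagreement:** The scene camera puts the tin about 4 mm further out in x than the gripper position did. The cameras had differed by up to that much all along, and the tin has 13 mm of clearance in the well, so it doesn't matter.

No check failed.

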